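Grade the lab balls on the tipping sieve

TASK

The red-handled tipping sieve holds small steel balls and large green glass marbles from the ball-drop lesson. Raise its red handle a little so that all the small balls roll onto the rods and fall through into the near bay while both marbles stay on the sieve, then tip it further so that the marbles roll off its far end into the far bay, and finally lower the handle until the sieve is back on its rest and let go. Leave the empty yellow-handled sieve alone.

Things in the scene. Friction and masses are not known exactly. Their poses are not given: they have to be found in the camera images.
- stand: Fixed stand of the loaded sieve: light blue two-bay catch tray, 390 x 136 mm, with two aluminium uprights (135 mm high) carrying the hinge. Origin on the table right below the hinge. +x is level, from the handle towards the far end (away from the robot within 15 degrees); +y along the hinge. A twin stand with the empty yellow-handled sieve stands 0.3 to 0.5 m to one side.
- stand_near (a point): Middle of the near bay's floor, 5 mm above the table, under the rods. The bay spans x -112 to +55 mm and y -65 to +65 mm of the stand; walls 50 mm high, divider to the far bay 60 mm. The far bay follows beyond the divider, x +58 to +232 mm, same width, far wall 60 mm, below the sieve's open far end.
- sieve (a joint): Tilt of the loaded sieve, rad: 0 = on its rest, sloping 6 degrees down to the handle; grows as the handle rises (level at 0.105, end stop 1.1). Stiff hinge: stays where left, needs 2 to 8 N at the handle. At 0.2 to 0.4 the balls roll down to the rods in about 1 s and the bend in the rods holds the marbles; they roll off the far end beyond about 0.75, surely by 0.95. Move it slowly, under 0.5 rad/s.
- sieve_rods (a point): Middle of the level part of the sieve's rods. White sieve, 98 mm wide, walls 32 mm above its floor, which is in line with the hinge. From the back wall (160 mm from the hinge, handle side) the floor is blank for 80 mm; then four lengthwise steel rods with 21 mm gaps run to the hinge, bend up 35 degrees there and go on 70 mm to an open end. Ball loads start at the back wall.
- sieve_handle (a point): Middle of the red grip bar: round, 12 mm thick, 92 mm long, parallel to the hinge, 76 mm free between its side arms, 60 mm free between bar and sieve. At rest about 109 mm above the table, 220 mm from the hinge; it moves on a circle about the hinge. The round bar can turn in the grip, so a gripper may stay pointing down. y along the bar.
- sieve_hinge (a point): Middle of the loaded sieve's hinge axis, 120 mm above the table; y along the axis.
- small0_center (a point): Small polished steel ball 1 of 3, 16 mm in diameter, 17 g; the reading is its centre
- small1_center (a point): Small polished steel ball 2 of 3, 16 mm in diameter, 17 g; the reading is its centre
- small2_center (a point): Small polished steel ball 3 of 3, 16 mm in diameter, 17 g; the reading is its centre
- large0_center (a point): Large green glass marble 1 of 2, 36 mm in diameter, about 60 g; the reading is its centre
- large1_center (a point): Large green glass marble 2 of 2, 36 mm in diameter, about 60 g; the reading is its centre
- spare (a joint): Tilt of the empty sieve with the yellow handle, otherwise identical; 0 = at rest. It must stay so.

How it is judged:
By the outcome, as a careful person would: the job done as asked, in the order asked, and still so for the second after the job is handed in, with the robot touching nothing.
It also fails if it takes over 45 s, if anything falls off the work surface, if the arm or the gripper's body presses on something with over 40 N, if the wrist force passes 120 N, or if a joint passes its speed limit or range.

ROBOT

A 7-joint arm with a two-finger parallel gripper is mounted at the origin on the work surface. World frame = base frame: x ahead of the robot, y to its left, z up, the work surface at z = 0. Lengths are in m, angles in rad, forces in N, time in s.
With the tool pointing down it reaches from about 0.4 to 0.875 m from the base axis. Payload 19.3 kg.
Tool frame: the origin (TCP) lies at the very end of the fingers, on their centre line; the grasp point (between the pads) lies 19 mm behind it; z points along the fingers, y is the direction in which the jaws open and shut (so a half turn about z gives the same grasp; the last joint's range is limited). The gripper opens to 85 mm and grips with 20 to 120 N. Pads are 22 mm wide; open, the fingers measure 114 mm over their backs; the gripper's body (76 mm by 85 mm) begins 54 mm behind the grasp point. The pads swing forward as they close: fully open they stand 13 mm farther back than shut.
Start: joints at [-1.332, 0.521, -0.036, 1.599, 0.021, 1.021, -0.113], TCP at [0.19, 0.595, 0.231] pointing down, gripper open.
Joint ranges: [-2.91, 2.91], [-0.3, 2.13], [-1.5, 1.42], [0.17, 2.43], [-1.26, 4.41], [0.16, 1.93], [-2.52, 2.52]. Speed limits (rad/s): [1.89, 1.89, 2.39, 2.39, 3.01, 3.01, 3.01].

INTERFACE

Orientations are given as [roll, pitch, yaw] about the fixed x, y, z axes, in that order (R = Rz(yaw) Ry(pitch) Rx(roll)).
In Python, from workcell import bot gives the robot as it stands. The module is installed in compiled form; this text tells all that it offers.
- The arm moves only by the shell command python3 -m inch 'ROWS' [FORCE]. ROWS is JSON, a list of rows, each an object of numbers: "dx", "dy", "dz": the shift along the tool's x, y, z in mm; "rx", "ry", "rz": the turn, a rotation vector about the tool's x, y, z in rad; "hand": the closure, from -1 (fully open) to 1 (shut), so that 0 is half open. In form: [{"dx": .., "dy": .., "dz": .., "rx": .., "ry": .., "rz": .., "hand": ..}, ...]. A call has 1 to 10 rows; each row shifts and turns the commanded pose from where the row before left it, along the tool's axes as they then stand; what a row does not reach is not made up. A row lasts 1/10 s, in which the tool goes at most 50 mm and 8.59 degrees, less where a joint would pass 70% of its speed; a pose out of reach is approached as far as the arm can. A call with a gripper value outside its range is refused whole. The fingers move at their own pace and stop on an object; FORCE is the grip in N (left out, the last holds). Time passes only in rows, so rows that do not move let the fingers close. It gives the time, the measured TCP pose, the force and the opening at its end, in the units of the state.
- bot.observe(): the state, without advancing time (a new reading comes with each control period).
- bot.grab_frame(name): name is "scene" or "top"; returns (picture, depth): 384x512x3 uint8, red, green, blue; 384x512 float32, m along the optical axis (not along the pixel's ray), 0 where there is no reading.
- bot.get_calibration(name): a dict with "vertical_fov" (degrees; the focal length in pixels is half the picture's height over the tangent of half this angle, whatever the lens; pixels are square), "cx", "cy" (the principal point, pixels), "origin" and "orientation" of the camera in the world. Camera axes: x right, y down, z forward; pixel columns grow to the right and rows downward; lengths in m; the calibration is good to about 2 mm. A picture is of the moment at which its call begins. get_calibration takes no time and is no camera call.
- bot.job_done(): hands the job in, once; it reports no verdict.
Trained networks look in the newest picture that a camera, given by its name, has taken for a name from the list of things; names that differ only in an ending like _2 or _b are one class to them, and where a whole thing is asked for, a point or a joint stands for the part that bears it (a point fixed in the world has none). Each returns a list of dicts, best first, with "score" (0 to 1); they miss things now and then, are a little off and sometimes report something else, mostly with a low value. They report only what shows in the picture. A call takes as long as a camera call.
- bot.trace(camera, target): "region" (384x512 bool, what is visible of it) and "box" ([left, top, right, bottom] in pixels, round what is visible of it).
- bot.tip_of(camera, target): "centre" ([row, column] in pixels: a listed point, or the origin of a listed thing).
The state is a dict: "clock": time; "qpos": joint angles; "qd": joint speeds; "joint_efforts": joint torques, N m; "position": TCP position; "tool_rot": TCP orientation; "force": force on the tool from outside, world axes, zero at the start; "moment": the same for the moment, N m; "grip_width": finger opening in m.
Only numpy, scipy, OpenCV 4.12 (cv2) and the standard library are available. Lean on these libraries where they do the work, as an engineer would, in place of code of your own. Each camera call takes 0.05 s, during which the arm holds its last target.

## Working session

There is one attempt and no reset: what is moved stays moved. The work goes in short steps, Python scripts to look and compute and a shell command to move; the robot and the scene stay as the last step left them, time stands still between calls to the robot, and variables do not carry over. Pictures are saved under pics/ and viewed, and the job is handed in when it is done.

```bash
mkdir -p pics; cat > h.py <<'E'
from workcell import bot
import numpy as np, cv2
from scipy.spatial.transform import Rotation as R
def cam(name):
    c=bot.get_calibration(name); return c
def camR(c):
    o=np.array(c["orientation"],float)
    return o if o.shape==(3,3) else R.from_euler('xyz',o).as_matrix()
def px2w(c,row,col,d):
    f=192/np.tan(np.radians(c["vertical_fov"])/2)
    p=np.array([(col-c["cx"])/f*d,(row-c["cy"])/f*d,d])
    return camR(c)@p+np.array(c["origin"])
def save(name,fn):
    im,d=bot.grab_frame(name); cv2.imwrite('pics/'+fn,im[:,:,::-1]); return im,d
E
python3 - <<'E'
from h import *
for n in("scene","top"):
    c=cam(n);print(n,c)
    im,d=save(n,n+'0.png')
    for t in("sieve_handle","sieve_hinge","sieve_rods","stand_near","stand","small0_center","large0_center"):
        for r in bot.tip_of(n,t)[:5]:
            y,x=r["centre"]; dd=d[int(round(y)),int(round(x))]
            print(t,round(r["score"],2),np.round([y,x],1),np.round(px2w(c,y,x,dd),3))
s=bot.observe();print(s)
E
```

```text
scene {'vertical_fov': 53.14655948844797, 'cx': 257.6294284880847, 'cy': 190.2465740103372, 'origin': array([1.18006405, 0.32283689, 0.5342779 ]), 'orientation': array([-2.14537543,  0.01714768,  2.12851256])}
sieve_handle 0.66 [188.7 398.5] [0.484 0.213 0.113]
sieve_hinge 0.74 [242.6 346.8] [0.731 0.195 0.146]
sieve_rods 0.85 [235.9 359.4] [0.584 0.176 0.046]
sieve_rods 0.61 [201.7 358. ] [0.581 0.163 0.122]
stand_near 0.58 [282.9 346.5] [0.676 0.19  0.007]
stand 0.72 [293.7 339.4] [0.708 0.189 0.008]
small0_center 0.6 [199.2 360.8] [0.557 0.161 0.112]
large0_center 0.68 [198.8 376.4] [0.57  0.193 0.132]
top {'vertical_fov': 42.865881301859666, 'cx': 253.65687410194502, 'cy': 194.01946644607324, 'origin': array([ 0.46267452, -0.00960081,  1.16280668]), 'orientation': array([-2.98482608, -0.03541598, -1.56416526])}
sieve_handle 0.61 [259.3 132.4] [0.486 0.21  0.112]
sieve_handle 0.17 [220. 136.] [ 0.463 -0.01   1.163]
sieve_hinge 0.73 [160.  149.3] [0.726 0.202 0.006]
sieve_rods 0.78 [178.9 146. ] [0.68  0.209 0.004]
stand_near 0.85 [177.1 153. ] [0.684 0.191 0.008]
stand 0.95 [169.8
[... 203 characters left out ...]
143.6] [0.561 0.184 0.139]
{'clock': 0.8, 'qpos': array([-1.33218367,  0.52143076, -0.03627943,  1.59951714,  0.02120822,
        1.02111122, -0.11282059]), 'qd': array([-0.00076864, -0.00076456, -0.00022803, -0.00161239,  0.00196107,
        0.00211148,  0.00124303]), 'joint_efforts': array([-6.46082444e-04, -9.26785040e+01,  1.97769731e+00, -3.70241725e+01,
        1.80273800e-02,  1.71161246e-03,  1.02688041e-04]), 'position': array([0.18998613, 0.59539997, 0.23126569]), 'tool_rot': array([-3.14151260e+00,  2.33204003e-05,  2.83270325e+00]), 'force': array([ 0.14781788, -0.79159842, -0.17654144]), 'moment': array([ 0.00910235, -0.00171109, -0.00299144]), 'grip_width': 0.08541526851068672}
```

```bash
python3 - <<'E'
import cv2
a=cv2.imread('pics/top0.png')[100:320,40:300];cv2.imwrite('pics/top0c.png',cv2.resize(a,None,fx=2.7,fy=2.7,interpolation=2))
a=cv2.imread('pics/scene0.png');cv2.imwrite('pics/scene0c.png',cv2.resize(a,None,fx=1.5,fy=1.5))
E
```

```text
(no output)
```

View pics/top0c.png

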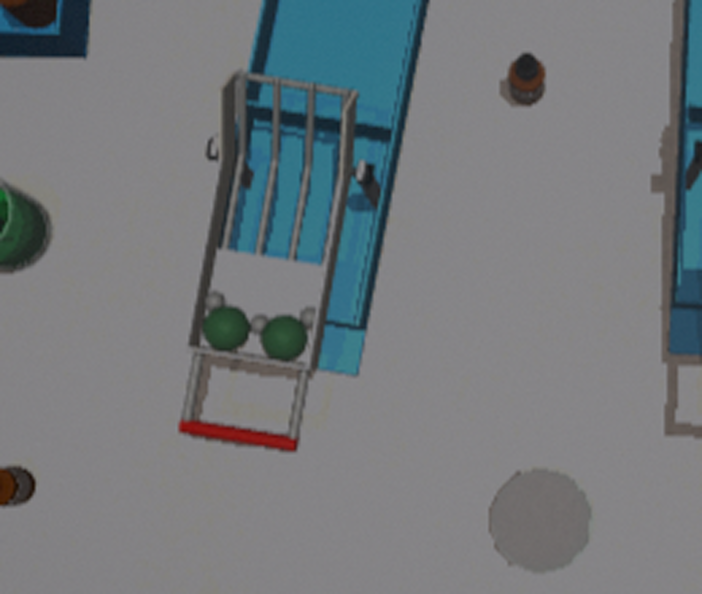

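View pics/scene0c.png

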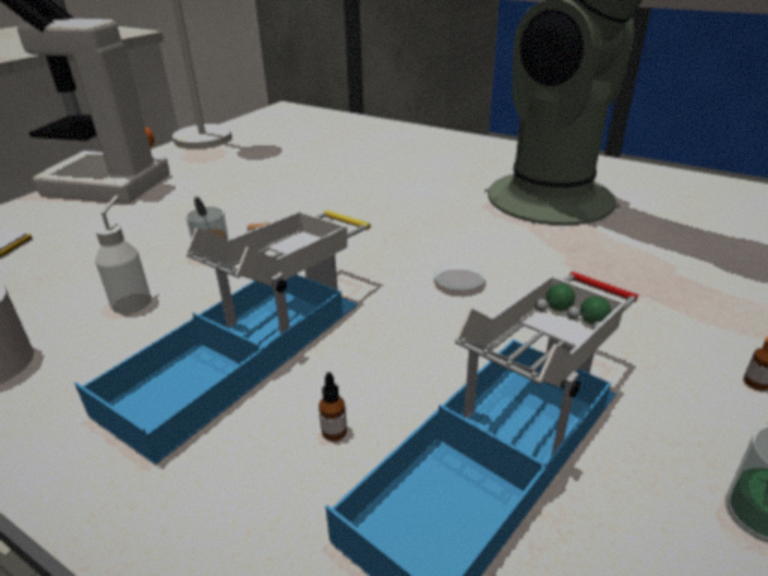

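The scene shows the loaded red-handled sieve on the robot's left. The top view has the handle bar at about pixel (259,132), with three balls and two marbles at the back wall. Next I'll fit the bar and the stand axis.

```bash
python3 - <<'E'
from h import *
for n in("top","scene"):
    c=cam(n); im,d=bot.grab_frame(n)
    hsv=cv2.cvtColor(im,cv2.COLOR_RGB2HSV)
    def pts(m): 
        ys,xs=np.nonzero(m); return np.array([px2w(c,y,x,d[y,x]) for y,x in zip(ys,xs)])
    red=((hsv[...,0]<8)|(hsv[...,0]>172))&(hsv[...,1]>150)&(hsv[...,2]>60)&(d>0)
    k,lab,st,_=cv2.connectedComponentsWithStats(red.astype('uint8')); i=1+np.argmax(st[1:,4]); red=lab==i
    print(n,st[i])
    P=pts(red); P=P[(P[:,2]>.09)&(P[:,2]<.14)]
    print(len(P),np.median(P,0),np.percentile(P[:,2],[5,50,95]))
    m=P.mean(0);u,s,v=np.linalg.svd(P[:,:2]-m[:2]);t=(P[:,:2]-m[:2])@v[0]
    print('mid',m,'dir',v[0],'yaw of bar normal',np.degrees(np.arctan2(v[0][1],v[0][0])),'len',t.min(),t.max(), 'midrange',m[:2]+v[0]*(t.min()+t.max())/2)
    r=bot.trace(n,"stand")
    for q in r[:2]: print(q["score"],q["box"])
    blue=(hsv[...,0]>90)&(hsv[...,0]<115)&(hsv[...,1]>110)&(d>0)
    k,lab,st,_=cv2.connectedComponentsWithStats((blue&r[0]["region"]).astype('uint8'))
    P=pts(blue&r[0]["region"]); P=P[(P[:,2]<.075)&(P[:,2]>-.02)]
    rect=cv2.minAreaRect(P[:,:2].astype('float32'));print('tray',rect)
E
```

```text
top [107 256  43  11 200]
200 [0.48284941 0.21840444 0.11373534] [0.11001231 0.11373534 0.11781446]
mid [0.48325069 0.21851557 0.11384128] dir [-0.1578447  -0.98746395] yaw of bar normal -99.0818167742566 len -0.04457667820294603 0.045003342022795496 midrange [0.48321702 0.21830491]
0.73 [105.9, 66.0, 202.8, 268.7]
tray ((0.7526557445526123, 0.17729344964027405), (0.13681760430335999, 0.4119998812675476), 81.14073181152344)
scene [382 182  43  17 153]
153 [0.48696371 0.22077792 0.1133695 ] [0.1099584  0.1133695  0.11577923]
mid [0.4864398  0.22035418 0.11316454] dir [-0.15129239 -0.98848906] yaw of bar normal -98.70182961192208 len -0.04359795265450034 0.04326005515710409 midrange [0.48646536 0.22052118]
0.9 [219.9, 181.9, 424.5, 384.0]
tray ((0.74114990234375, 0.1790757179260254), (0.13705788552761078, 0.38884562253952026), 81.26500701904297)
```

```bash
python3 -m inch '[{"dx":-28,"dy":-19,"hand":0},{"dx":-28,"dy":-19,"hand":0},{"dx":-28,"dy":-19,"hand":0},{"dx":-28,"dy":-19,"hand":0},{"dx":-28,"dy":-19,"hand":0},{"dx":-28,"dy":-19,"hand":0},{"dx":-28,"dy":-19,"hand":0},{"dx":-28,"dy":-19,"hand":0},{"dx":-28,"dy":-19,"hand":0},{"dx":-28,"dy":-19,"hand":0}]' 40
cat >> h.py <<'E'
def to(x,y,z,yaw=None):
    s=bot.observe(); Rm=R.from_euler('xyz',s["tool_rot"])
    print('clock',round(s["clock"],2),'pos',np.round(s["position"],4),'rpy',np.round(s["tool_rot"],4),'F',np.round(s["force"],1),'w',round(s["grip_width"],4))
    print('mm dxyz',np.round(1000*(Rm.inv().apply(np.array([x,y,z])-s["position"])),1))
    if yaw is not None: print('rotvec',np.round((Rm.inv()*R.from_euler('xyz',[np.pi,0,yaw])).as_rotvec(),3))
E
python3 -c "
from h import *
to(.485,.219,.2,1.414)"
```

```text
clock 1.0 pos [0.19   0.5954 0.2313] rpy [3.1416 0.     2.8328] F [0.8 0.8 0.3] w 0.0854
mm dxyz [-395.5 -269.    31.3]
rotvec [ 0.    -0.     1.419]schema error: expected keys dx, dy, dz, rx, ry, rz, hand
```

```bash
python3 -m inch '[{"dx":-28,"dy":-19,"dz":0,"rx":0,"ry":0,"rz":0,"hand":0},{"dx":-28,"dy":-19,"dz":0,"rx":0,"ry":0,"rz":0,"hand":0},{"dx":-28,"dy":-19,"dz":0,"rx":0,"ry":0,"rz":0,"hand":0},{"dx":-28,"dy":-19,"dz":0,"rx":0,"ry":0,"rz":0,"hand":0},{"dx":-28,"dy":-19,"dz":0,"rx":0,"ry":0,"rz":0,"hand":0},{"dx":-28,"dy":-19,"dz":0,"rx":0,"ry":0,"rz":0,"hand":0},{"dx":-28,"dy":-19,"dz":0,"rx":0,"ry":0,"rz":0,"hand":0},{"dx":-28,"dy":-19,"dz":0,"rx":0,"ry":0,"rz":0,"hand":0},{"dx":-28,"dy":-19,"dz":0,"rx":0,"ry":0,"rz":0,"hand":0},{"dx":-28,"dy":-19,"dz":0,"rx":0,"ry":0,"rz":0,"hand":0}]' 40
python3 -c "
from h import *
to(.485,.219,.2,1.414)"
```

```text
clock: 2.0
position: [0.3997, 0.3282, 0.2315]
tool_rot: [3.141, 0.0, 2.833]
force: [-0.0, 0.0, 0.4]
grip_width: 0.0425
clock 2.0 pos [0.3997 0.3282 0.2315] rpy [3.1413e+00 2.0000e-04 2.8328e+00] F [-0.   0.   0.4] w 0.0425
mm dxyz [-114.4  -78.1   31.5]
rotvec [ 0.    -0.     1.419]
```

```bash
python3 -m inch '[{"dx":0,"dy":0,"dz":0,"rx":0,"ry":0,"rz":0.142,"hand":0},{"dx":0,"dy":0,"dz":0,"rx":0,"ry":0,"rz":0.142,"hand":0},{"dx":0,"dy":0,"dz":0,"rx":0,"ry":0,"rz":0.142,"hand":0},{"dx":0,"dy":0,"dz":0,"rx":0,"ry":0,"rz":0.142,"hand":0},{"dx":0,"dy":0,"dz":0,"rx":0,"ry":0,"rz":0.142,"hand":0},{"dx":0,"dy":0,"dz":0,"rx":0,"ry":0,"rz":0.142,"hand":0},{"dx":0,"dy":0,"dz":0,"rx":0,"ry":0,"rz":0.142,"hand":0},{"dx":0,"dy":0,"dz":0,"rx":0,"ry":0,"rz":0.142,"hand":0},{"dx":0,"dy":0,"dz":0,"rx":0,"ry":0,"rz":0.142,"hand":0},{"dx":0,"dy":0,"dz":0,"rx":0,"ry":0,"rz":0.142,"hand":0}]' 40
python3 -c "
from h import *
to(.485,.219,.2,1.414)"
```

```text
clock: 3.0
position: [0.399, 0.3294, 0.2314]
tool_rot: [3.142, -0.0, 1.407]
force: [-0.0, 0.8, 0.0]
grip_width: 0.0428
clock 3.0 pos [0.399  0.3294 0.2314] rpy [ 3.1415e+00 -2.0000e-04  1.4070e+00] F [-0.   0.8  0. ] w 0.0428
mm dxyz [-94.9 102.9  31.4]
rotvec [ 0.    -0.    -0.007]
```

```bash
python3 -m inch '[{"dx":-24,"dy":26,"dz":0,"rx":0,"ry":0,"rz":0,"hand":0},{"dx":-24,"dy":26,"dz":0,"rx":0,"ry":0,"rz":0,"hand":0},{"dx":-24,"dy":26,"dz":0,"rx":0,"ry":0,"rz":0,"hand":0},{"dx":-23,"dy":25,"dz":10,"rx":0,"ry":0,"rz":0,"hand":0},{"dx":0,"dy":0,"dz":20,"rx":0,"ry":0,"rz":0,"hand":0},{"dx":0,"dy":0,"dz":0,"rx":0,"ry":0,"rz":0,"hand":0}]' 40
python3 - <<'E'
from h import *
to(.485,.219,.09,1.414)
for n in("top","scene"):
    im,d=save(n,n+'1.png')
    c=cam(n)
    hsv=cv2.cvtColor(im,cv2.COLOR_RGB2HSV)
a=cv2.imread('pics/top1.png')[150:300,60:240];cv2.imwrite('pics/top1c.png',cv2.resize(a,None,fx=4,fy=4,interpolation=2))
a=cv2.imread('pics/scene1.png')[100:320,270:500];cv2.imwrite('pics/scene1c.png',cv2.resize(a,None,fx=2.7,fy=2.7,interpolation=2))
E
```

```text
clock: 3.6
position: [0.4852, 0.2182, 0.1996]
tool_rot: [-3.139, 0.002, 1.411]
force: [-1.0, 0.6, -0.2]
grip_width: 0.0423
clock 3.6 pos [0.4852 0.2182 0.1996] rpy [-3.1394e+00  2.0000e-03  1.4113e+00] F [-1.   0.6 -0.2] w 0.0423
mm dxyz [  1.   -0.  109.6]
rotvec [-0.002  0.002 -0.003]
```

View pics/scene1c.png

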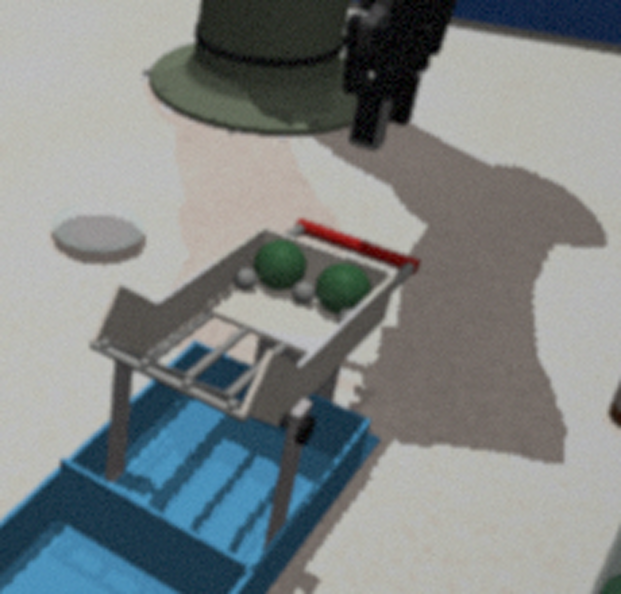

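View pics/top1c.png

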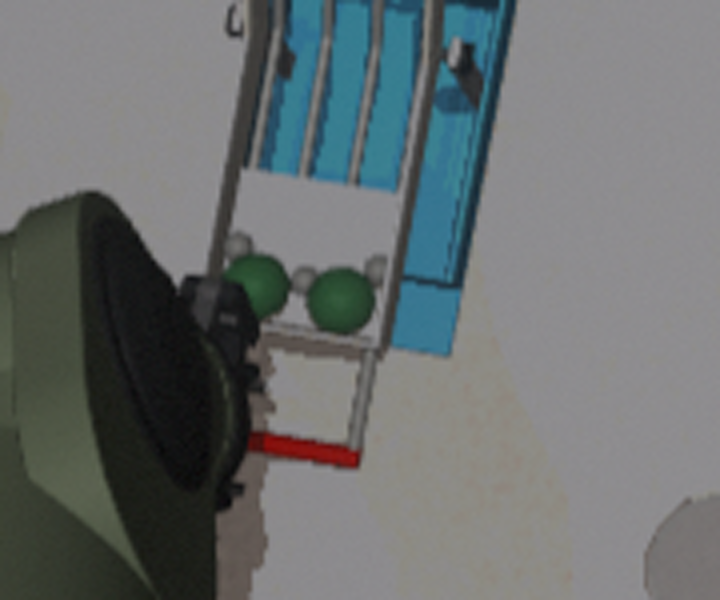

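The top view shows the gripper over the bar, shifted left by perspective. The scene view shows the balls and marbles undisturbed. Descending now.

```bash
python3 -m inch '[{"dx":0,"dy":0,"dz":25,"rx":0,"ry":0,"rz":0,"hand":0},{"dx":0,"dy":0,"dz":25,"rx":0,"ry":0,"rz":0,"hand":0},{"dx":0,"dy":0,"dz":20,"rx":0,"ry":0,"rz":0,"hand":0},{"dx":0,"dy":0,"dz":15,"rx":0,"ry":0,"rz":0,"hand":0},{"dx":0,"dy":0,"dz":15,"rx":0,"ry":0,"rz":0,"hand":0},{"dx":0,"dy":0,"dz":10,"rx":0,"ry":0,"rz":0,"hand":0},{"dx":0,"dy":0,"dz":0,"rx":0,"ry":0,"rz":0,"hand":0}]' 40
python3 - <<'E'
from h import *
to(.485,.219,.09,1.414)
im,d=save("scene",'scene2.png')
a=cv2.imread('pics/scene2.png')[130:260,300:470];cv2.imwrite('pics/scene2c.png',cv2.resize(a,None,fx=4,fy=4,interpolation=2))
E
```

```text
clock: 4.4
position: [0.4853, 0.2198, 0.091]
tool_rot: [-3.141, 0.0, 1.414]
force: [-0.0, -0.3, 0.3]
grip_width: 0.0427
clock 4.4 pos [0.4853 0.2198 0.091 ] rpy [-3.1409e+00  4.0000e-04  1.4138e+00] F [-0.  -0.3  0.3] w 0.0427
mm dxyz [-0.9 -0.2  1. ]
rotvec [-0.001  0.    -0.   ]
```

View pics/scene2c.png

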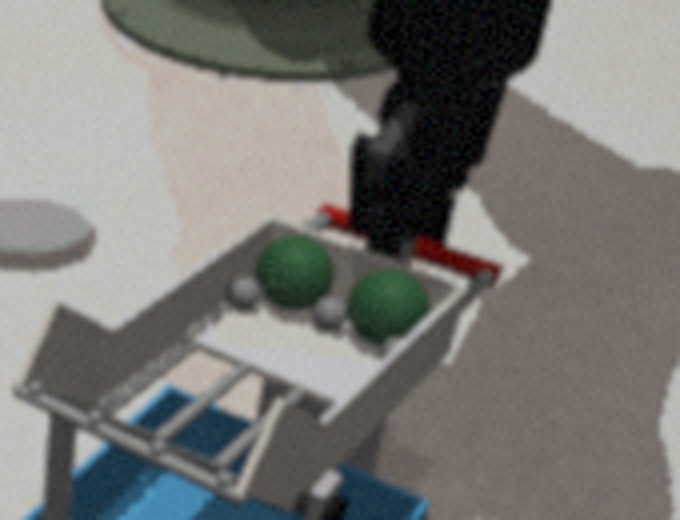

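The fingers straddle the bar centrally, so I'll close them.

```bash
python3 -m inch '[{"dx":0,"dy":0,"dz":0,"rx":0,"ry":0,"rz":0,"hand":0.4},{"dx":0,"dy":0,"dz":0,"rx":0,"ry":0,"rz":0,"hand":0.6},{"dx":0,"dy":0,"dz":0,"rx":0,"ry":0,"rz":0,"hand":1},{"dx":0,"dy":0,"dz":0,"rx":0,"ry":0,"rz":0,"hand":1},{"dx":0,"dy":0,"dz":0,"rx":0,"ry":0,"rz":0,"hand":1},{"dx":0,"dy":0,"dz":0,"rx":0,"ry":0,"rz":0,"hand":1}]' 40
python3 - <<'E'
from h import *
to(.485,.219,.09,1.414)
# arc table in tool frame (dy=+stand x, dz=down), tilt steps
A=np.hypot(.22,.011); p0=-np.arctan2(.011,.22)
f=lambda t:np.array([-A*np.cos(t+p0),A*np.sin(t+p0)])*1000
for a in np.arange(0,1.0,.05): 
    q=f(a+.05)-f(a); print(round(a+.05,2),'dy',round(q[0],1),'dz',round(-q[1],1),'cum',np.round(f(a+.05)-f(0),1))
E
```

```text
clock: 5.05
position: [0.483, 0.2201, 0.0919]
tool_rot: [-3.137, 0.0, 1.414]
force: [-20.4, 2.1, 20.8]
grip_width: 0.011
clock 5.05 pos [0.483  0.2201 0.0919] rpy [-3.1368e+00  2.0000e-04  1.4141e+00] F [-20.4   2.1  20.8] w 0.011
mm dxyz [-0.8  2.1  1.9]
rotvec [-0.005  0.     0.   ]
0.05 dy -0.3 dz -11.0 cum [-0.3 11. ]
0.1 dy 0.3 dz -11.0 cum [ 0. 22.]
0.15 dy 0.8 dz -11.0 cum [ 0.8 33. ]
0.2 dy 1.4 dz -10.9 cum [ 2.2 43.9]
0.25 dy 1.9 dz -10.8 cum [ 4.1 54.8]
0.3 dy 2.5 dz -10.7 cum [ 6.6 65.5]
0.35 dy 3.0 dz -10.6 cum [ 9.6 76.1]
0.4 dy 3.5 dz -10.4 cum [13.1 86.5]
0.45 dy 4.0 dz -10.2 cum [17.1 96.8]
0.5 dy 4.5 dz -10.0 cum [ 21.7 106.8]
0.55 dy 5.0 dz -9.8 cum [ 26.7 116.6]
0.6 dy 5.5 dz -9.5 cum [ 32.2 126.1]
0.65 dy 6.0 dz -9.2 cum [ 38.2 135.4]
0.7 dy 6.4 dz -8.9 cum [ 44.6 144.3]
0.75 dy 6.9 dz -8.6 cum [ 51.5 152.9]
0.8 dy 7.3 dz -8.2 cum [ 58.8 161.2]
0.85 dy 7.7 dz -7.9 cum [ 66.5 169. ]
0.9 dy 8.1 dz -7.5 cum [ 74.6 176.5]
0.95 dy 8.5 dz -7.1 cum [ 83.1 183.6]
1.0 dy 8.8 dz -6.6 cum [ 91.9 190.2]
```

```bash
python3 -m inch '[{"dx":0,"dy":-2,"dz":-3,"rx":0,"ry":0,"rz":0,"hand":1},{"dx":0,"dy":0,"dz":-3,"rx":0,"ry":0,"rz":0,"hand":1},{"dx":0,"dy":0,"dz":-4,"rx":0,"ry":0,"rz":0,"hand":1},{"dx":0,"dy":0,"dz":-4,"rx":0,"ry":0,"rz":0,"hand":1},{"dx":0,"dy":0,"dz":-4,"rx":0,"ry":0,"rz":0,"hand":1}]' 40
```

```text
clock: 5.55
position: [0.4827, 0.2201, 0.1094]
tool_rot: [-3.14, 0.0, 1.413]
force: [-5.6, 3.8, -5.5]
grip_width: 0.0103
```

```bash
python3 -m inch '[{"dx":0,"dy":0.2,"dz":-5,"rx":0,"ry":0,"rz":0,"hand":1},{"dx":0,"dy":0.3,"dz":-5,"rx":0,"ry":0,"rz":0,"hand":1},{"dx":0,"dy":0.4,"dz":-5,"rx":0,"ry":0,"rz":0,"hand":1},{"dx":0,"dy":0.5,"dz":-5,"rx":0,"ry":0,"rz":0,"hand":1},{"dx":0,"dy":0.7,"dz":-5,"rx":0,"ry":0,"rz":0,"hand":1},{"dx":0,"dy":0.8,"dz":-5,"rx":0,"ry":0,"rz":0,"hand":1},{"dx":0,"dy":1,"dz":-5,"rx":0,"ry":0,"rz":0,"hand":1},{"dx":0,"dy":1,"dz":-4,"rx":0,"ry":0,"rz":0,"hand":1},{"dx":0,"dy":1,"dz":-4,"rx":0,"ry":0,"rz":0,"hand":1}]' 40
python3 - <<'E'
from h import *
im,d=save("scene",'scene3.png')
a=cv2.imread('pics/scene3.png')[100:330,270:470];cv2.imwrite('pics/scene3c.png',cv2.resize(a,None,fx=2.6,fy=2.6,interpolation=2))
E
```

```text
clock: 6.45
position: [0.4878, 0.2193, 0.1522]
tool_rot: [-3.138, 0.0, 1.414]
force: [-10.2, 4.7, -3.9]
grip_width: 0.0103
```

View pics/scene3c.png

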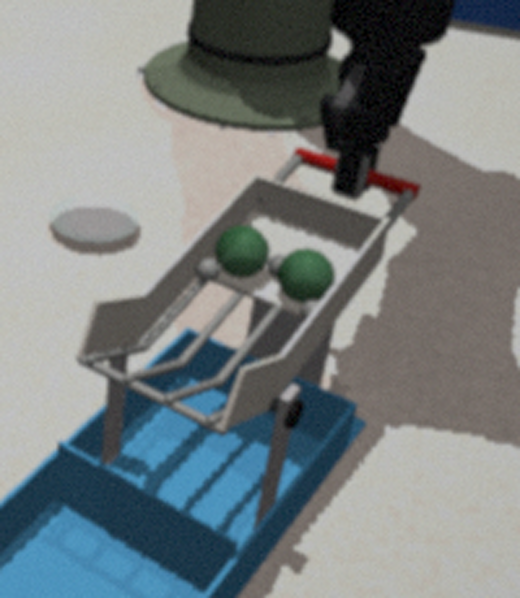

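The tilt is about 0.28, and the balls and marbles are rolling towards the rods. I'll wait and watch.

```bash
python3 -m inch '[{"dx":0,"dy":0,"dz":0,"rx":0,"ry":0,"rz":0,"hand":1},{"dx":0,"dy":0,"dz":0,"rx":0,"ry":0,"rz":0,"hand":1},{"dx":0,"dy":0,"dz":0,"rx":0,"ry":0,"rz":0,"hand":1},{"dx":0,"dy":0,"dz":0,"rx":0,"ry":0,"rz":0,"hand":1},{"dx":0,"dy":0,"dz":0,"rx":0,"ry":0,"rz":0,"hand":1},{"dx":0,"dy":0,"dz":0,"rx":0,"ry":0,"rz":0,"hand":1},{"dx":0,"dy":0,"dz":0,"rx":0,"ry":0,"rz":0,"hand":1},{"dx":0,"dy":0,"dz":0,"rx":0,"ry":0,"rz":0,"hand":1},{"dx":0,"dy":0,"dz":0,"rx":0,"ry":0,"rz":0,"hand":1},{"dx":0,"dy":0,"dz":0,"rx":0,"ry":0,"rz":0,"hand":1}]' 40
cat > look.py <<'E'
from h import *
import sys
k=sys.argv[1]
ims=[]
for n in("scene","top"):
    im,d=save(n,n+k+'f.png'); c=cam(n)
    ims.append(im[:,:,::-1].copy())
    for t in("small0_center","large0_center"):
        for r in bot.tip_of(n,t)[:5]:
            y,x=r["centre"]; dd=d[int(round(y)),int(round(x))]
            w=px2w(c,y,x,dd)-np.array([.702,.185,0]); a=np.radians(-9)
            print(n,t,round(r["score"],2),np.round([y,x],1),'stand frame',np.round([w[0]*np.cos(a)+w[1]*np.sin(a),-w[0]*np.sin(a)+w[1]*np.cos(a),w[2]],3))
a=cv2.resize(ims[0][100:384,210:470],None,fx=2.1,fy=2.1,interpolation=2)
cv2.imwrite('pics/s%s.png'%k,a)
a=cv2.resize(ims[1][90:290,60:240],None,fx=2.9,fy=2.9,interpolation=2)
cv2.imwrite('pics/t%s.png'%k,a)
E
python3 look.py 4
```

```text
clock: 7.5
position: [0.4879, 0.2193, 0.1524]
tool_rot: [-3.138, 0.0, 1.414]
force: [-12.3, 4.9, 3.1]
grip_width: 0.0099
scene small0_center 0.4 [287.5 331.6] stand frame [ 0.01  -0.01   0.018]
scene large0_center 0.7 [228.9 337.3] stand frame [ 0.004 -0.015  0.144]
top large0_center 0.64 [160.2 156. ] stand frame [-0.006 -0.025  0.151]
```

View pics/s4.png

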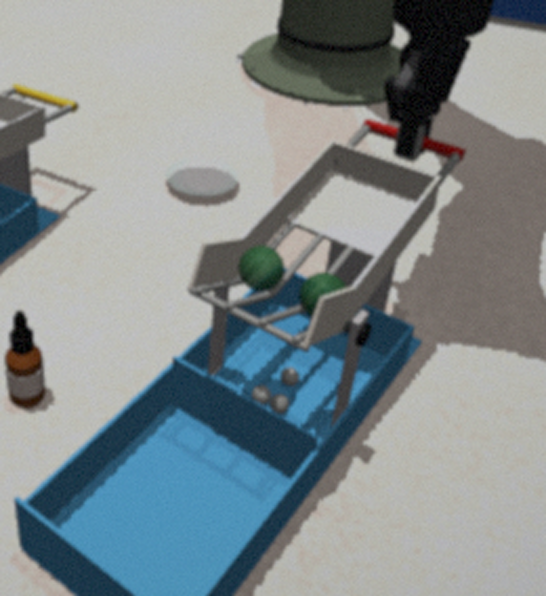

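View pics/t4.png

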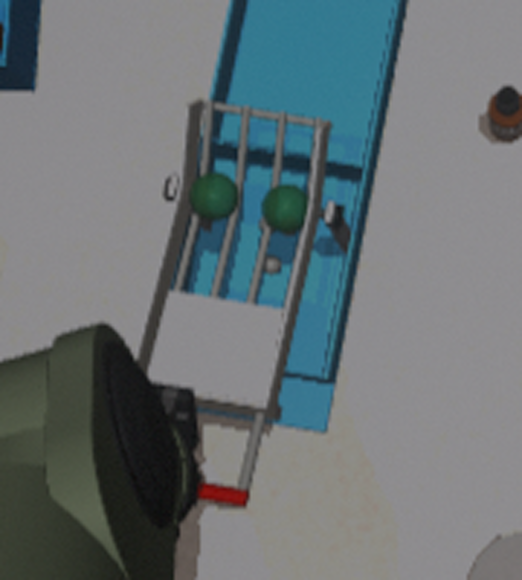

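The scene view shows all three balls in the near bay at about (290,375), (262,393) and (281,402). Both marbles are held at the bend. Next I'll tip further along the arc.

```bash
python3 -m inch '[{"dx":0,"dy":0,"dz":-5,"rx":0,"ry":0,"rz":0,"hand":1},{"dx":0,"dy":1.4,"dz":-5.3,"rx":0,"ry":0,"rz":0,"hand":1},{"dx":0,"dy":1.6,"dz":-5.3,"rx":0,"ry":0,"rz":0,"hand":1},{"dx":0,"dy":1.7,"dz":-5.2,"rx":0,"ry":0,"rz":0,"hand":1},{"dx":0,"dy":1.8,"dz":-5.2,"rx":0,"ry":0,"rz":0,"hand":1},{"dx":0,"dy":1.9,"dz":-5.1,"rx":0,"ry":0,"rz":0,"hand":1},{"dx":0,"dy":2.1,"dz":-5.1,"rx":0,"ry":0,"rz":0,"hand":1},{"dx":0,"dy":2.2,"dz":-5,"rx":0,"ry":0,"rz":0,"hand":1},{"dx":0,"dy":2.3,"dz":-5,"rx":0,"ry":0,"rz":0,"hand":1}]' 40
cat > fit.py <<'E'
from h import *
s=bot.observe();g=s["position"]+np.array([0,0,0.0]); w=g-np.array([.4829,.2201,.0919]); a=np.radians(-9)
dx=(w[0]*np.cos(a)+w[1]*np.sin(a))*1e3; dz=w[2]*1e3
A=220.3;p0=-.05
t=np.arctan2(-11+dz,220-dx)-p0
print('moved',round(dx,1),round(dz,1),'tilt',round(t,3),'radius',round(np.hypot(-11+dz,220-dx),1),'F',np.round(s["force"],1))
E
python3 fit.py
```

```text
clock: 8.7
position: [0.5029, 0.2169, 0.1988]
tool_rot: [-3.139, 0.0, 1.413]
force: [-12.0, 4.9, -1.0]
grip_width: 0.0106
moved 20.3 106.9 tilt 0.498 radius 221.6 F [-12.    4.9  -1. ]
```

```bash
python3 -m inch '[{"dx":0,"dy":1.8,"dz":-4.9,"rx":0,"ry":0,"rz":0,"hand":1},{"dx":0,"dy":2.2,"dz":-4.9,"rx":0,"ry":0,"rz":0,"hand":1},{"dx":0,"dy":2.7,"dz":-4.8,"rx":0,"ry":0,"rz":0,"hand":1},{"dx":0,"dy":2.7,"dz":-4.8,"rx":0,"ry":0,"rz":0,"hand":1},{"dx":0,"dy":3,"dz":-4.6,"rx":0,"ry":0,"rz":0,"hand":1},{"dx":0,"dy":3,"dz":-4.6,"rx":0,"ry":0,"rz":0,"hand":1},{"dx":0,"dy":3.2,"dz":-4.5,"rx":0,"ry":0,"rz":0,"hand":1},{"dx":0,"dy":3.2,"dz":-4.5,"rx":0,"ry":0,"rz":0,"hand":1},{"dx":0,"dy":3.4,"dz":-4.3,"rx":0,"ry":0,"rz":0,"hand":1},{"dx":0,"dy":3.4,"dz":-4.3,"rx":0,"ry":0,"rz":0,"hand":1}]' 40
python3 fit.py; python3 look.py 5
```

```text
clock: 9.7
position: [0.5307, 0.2127, 0.2452]
tool_rot: [-3.137, -0.0, 1.414]
force: [-17.6, 5.0, 6.6]
grip_width: 0.0104
moved 48.4 153.3 tilt 0.742 radius 223.0 F [-17.6   5.    6.6]
scene small0_center 0.39 [284.6 332.8] stand frame [ 0.006 -0.01   0.022]
scene large0_center 0.73 [234.2 334. ] stand frame [ 0.014 -0.015  0.139]
scene large0_center 0.58 [292.3 340.2] stand frame [0.01  0.008 0.018]
top small0_center 0.45 [168.  159.1] stand frame [ 0.003 -0.009  0.021]
top large0_center 0.48 [155.8 160.9] stand frame [ 0.006 -0.032  0.149]
top large0_center 0.34 [182.1 153.6] stand frame [-0.032 -0.002  0.017]
```

View pics/s5.png

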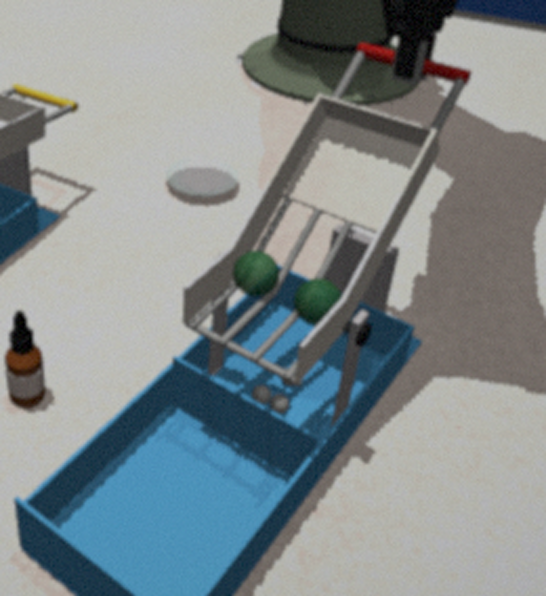

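The marbles are still at the bend, at a tilt of about 0.74. I'll continue slowly and ease out the radial bias.

```bash
python3 -m inch '[{"dx":0,"dy":1,"dz":-3.5,"rx":0,"ry":0,"rz":0,"hand":1},{"dx":0,"dy":1.8,"dz":-3,"rx":0,"ry":0,"rz":0,"hand":1},{"dx":0,"dy":2.5,"dz":-2.8,"rx":0,"ry":0,"rz":0,"hand":1},{"dx":0,"dy":2.6,"dz":-2.7,"rx":0,"ry":0,"rz":0,"hand":1},{"dx":0,"dy":2.6,"dz":-2.6,"rx":0,"ry":0,"rz":0,"hand":1},{"dx":0,"dy":2.7,"dz":-2.6,"rx":0,"ry":0,"rz":0,"hand":1},{"dx":0,"dy":2.7,"dz":-2.5,"rx":0,"ry":0,"rz":0,"hand":1},{"dx":0,"dy":2.7,"dz":-2.5,"rx":0,"ry":0,"rz":0,"hand":1},{"dx":0,"dy":2.8,"dz":-2.4,"rx":0,"ry":0,"rz":0,"hand":1},{"dx":0,"dy":2.8,"dz":-2.4,"rx":0,"ry":0,"rz":0,"hand":1}]' 40
python3 fit.py; python3 look.py 6
```

```text
clock: 11.0
position: [0.5554, 0.2088, 0.2725]
tool_rot: [-3.139, -0.001, 1.413]
force: [-14.2, 5.6, 10.4]
grip_width: 0.0102
moved 73.4 180.6 tilt 0.908 radius 224.2 F [-14.2   5.6  10.4]
scene small0_center 0.48 [287.3 332.7] stand frame [ 0.011 -0.007  0.021]
scene large0_center 0.87 [260.  307.8] stand frame [ 0.082 -0.018  0.13 ]
top small0_center 0.37 [163.7 157.4] stand frame [0.016 0.    0.003]
top large0_center 0.59 [165.6 159.6] stand frame [ 0.008 -0.009  0.023]
top large0_center 0.48 [122.3 176.5] stand frame [ 0.115 -0.032  0.039]
```

View pics/s6.png

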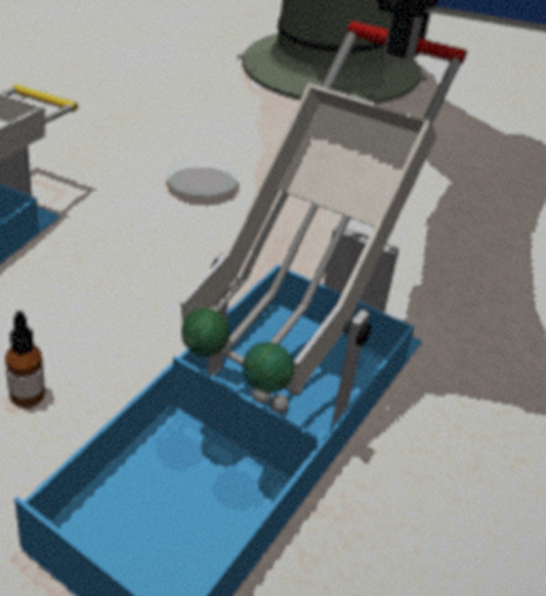

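The marbles are going off the far end and dropping into the far bay. I'll hold the handle still.

```bash
python3 -m inch '[{"dx":0,"dy":-1,"dz":-0.7,"rx":0,"ry":0,"rz":0,"hand":1},{"dx":0,"dy":0,"dz":0,"rx":0,"ry":0,"rz":0,"hand":1},{"dx":0,"dy":0,"dz":0,"rx":0,"ry":0,"rz":0,"hand":1},{"dx":0,"dy":0,"dz":0,"rx":0,"ry":0,"rz":0,"hand":1},{"dx":0,"dy":0,"dz":0,"rx":0,"ry":0,"rz":0,"hand":1},{"dx":0,"dy":0,"dz":0,"rx":0,"ry":0,"rz":0,"hand":1},{"dx":0,"dy":0,"dz":0,"rx":0,"ry":0,"rz":0,"hand":1},{"dx":0,"dy":0,"dz":0,"rx":0,"ry":0,"rz":0,"hand":1}]' 40
python3 fit.py; python3 look.py 7
python3 - <<'E'
import numpy as np
A=220.3;p0=-.05
f=lambda t:np.array([-A*np.cos(t+p0),A*np.sin(t+p0)])
ts=np.linspace(.91,0,31)
for a,b in zip(ts[:-1],ts[1:]):
    q=f(b)-f(a);print(round(b,2),np.round([q[0],-q[1]],1))
E
```

```text
clock: 12.1
position: [0.5557, 0.2087, 0.2732]
tool_rot: [3.141, -0.001, 1.413]
force: [-2.7, 5.3, 1.9]
grip_width: 0.0105
moved 73.7 181.3 tilt 0.911 radius 224.5 F [-2.7  5.3  1.9]
scene small0_center 0.61 [294.1 339.8] stand frame [0.012 0.008 0.015]
top small0_center 0.54 [168.7 157.9] stand frame [ 0.    -0.007  0.021]
top large0_center 0.59 [ 95.  179.2] stand frame [ 0.182 -0.025  0.04 ]
0.88 [-5.   4.4]
0.85 [-4.9  4.6]
0.82 [-4.7  4.7]
0.79 [-4.6  4.9]
0.76 [-4.4  5. ]
0.73 [-4.3  5.1]
0.7 [-4.1  5.3]
0.67 [-4.   5.4]
0.64 [-3.8  5.5]
0.61 [-3.6  5.6]
0.58 [-3.4  5.7]
0.55 [-3.3  5.8]
0.52 [-3.1  5.9]
0.49 [-2.9  6. ]
0.46 [-2.7  6.1]
0.42 [-2.5  6.2]
0.39 [-2.4  6.3]
0.36 [-2.2  6.3]
0.33 [-2.   6.4]
0.3 [-1.8  6.4]
0.27 [-1.6  6.5]
0.24 [-1.4  6.5]
0.21 [-1.2  6.6]
0.18 [-1.   6.6]
0.15 [-0.8  6.6]
0.12 [-0.6  6.7]
0.09 [-0.4  6.7]
0.06 [-0.2  6.7]
0.03 [0.  6.7]
0.0 [0.2 6.7]
```

View pics/s7.png

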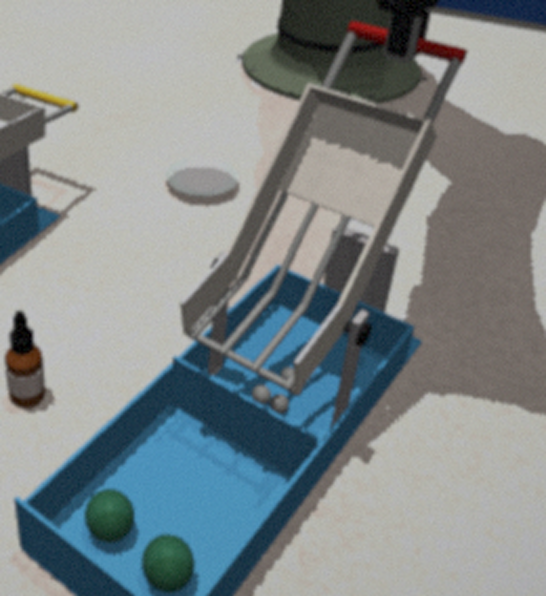

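Both marbles are in the far bay at about (110,515) and (168,562), and the balls are in the near bay. Now I'll lower the handle along the reverse arc.

```bash
python3 -m inch '[{"dx":0,"dy":-3,"dz":2.5,"rx":0,"ry":0,"rz":0,"hand":1},{"dx":0,"dy":-5,"dz":4.6,"rx":0,"ry":0,"rz":0,"hand":1},{"dx":0,"dy":-4.8,"dz":4.7,"rx":0,"ry":0,"rz":0,"hand":1},{"dx":0,"dy":-4.6,"dz":4.9,"rx":0,"ry":0,"rz":0,"hand":1},{"dx":0,"dy":-4.4,"dz":5,"rx":0,"ry":0,"rz":0,"hand":1},{"dx":0,"dy":-4.3,"dz":5.1,"rx":0,"ry":0,"rz":0,"hand":1},{"dx":0,"dy":-4.1,"dz":5.3,"rx":0,"ry":0,"rz":0,"hand":1},{"dx":0,"dy":-4,"dz":5.4,"rx":0,"ry":0,"rz":0,"hand":1},{"dx":0,"dy":-3.8,"dz":5.5,"rx":0,"ry":0,"rz":0,"hand":1},{"dx":0,"dy":-3.6,"dz":5.6,"rx":0,"ry":0,"rz":0,"hand":1}]' 40
python3 fit.py
```

```text
clock: 13.4
position: [0.5147, 0.2149, 0.2238]
tool_rot: [3.141, -0.001, 1.413]
force: [1.8, 4.4, 3.4]
grip_width: 0.0105
moved 32.2 131.9 tilt 0.622 radius 223.4 F [1.8 4.4 3.4]
```

```bash
python3 -m inch '[{"dx":0,"dy":-3.5,"dz":5.7,"rx":0,"ry":0,"rz":0,"hand":1},{"dx":0,"dy":-3.4,"dz":5.8,"rx":0,"ry":0,"rz":0,"hand":1},{"dx":0,"dy":-3.2,"dz":5.9,"rx":0,"ry":0,"rz":0,"hand":1},{"dx":0,"dy":-3,"dz":6,"rx":0,"ry":0,"rz":0,"hand":1},{"dx":0,"dy":-2.8,"dz":6.1,"rx":0,"ry":0,"rz":0,"hand":1},{"dx":0,"dy":-2.5,"dz":6.2,"rx":0,"ry":0,"rz":0,"hand":1},{"dx":0,"dy":-2.4,"dz":6.3,"rx":0,"ry":0,"rz":0,"hand":1},{"dx":0,"dy":-2.2,"dz":6.3,"rx":0,"ry":0,"rz":0,"hand":1},{"dx":0,"dy":-2,"dz":6.4,"rx":0,"ry":0,"rz":0,"hand":1},{"dx":0,"dy":-1.8,"dz":6.4,"rx":0,"ry":0,"rz":0,"hand":1}]' 40
python3 fit.py
```

```text
clock: 14.4
position: [0.4888, 0.2189, 0.1627]
tool_rot: [3.14, -0.001, 1.413]
force: [8.1, 2.6, 0.4]
grip_width: 0.01
moved 6.0 70.8 tilt 0.322 radius 222.2 F [8.1 2.6 0.4]
```

```bash
python3 -m inch '[{"dx":0,"dy":-1,"dz":6.4,"rx":0,"ry":0,"rz":0,"hand":1},{"dx":0,"dy":-1.2,"dz":6.5,"rx":0,"ry":0,"rz":0,"hand":1},{"dx":0,"dy":-1.1,"dz":6.5,"rx":0,"ry":0,"rz":0,"hand":1},{"dx":0,"dy":-0.9,"dz":6.5,"rx":0,"ry":0,"rz":0,"hand":1},{"dx":0,"dy":-0.7,"dz":6.5,"rx":0,"ry":0,"rz":0,"hand":1},{"dx":0,"dy":-0.5,"dz":6.5,"rx":0,"ry":0,"rz":0,"hand":1},{"dx":0,"dy":-0.3,"dz":6.5,"rx":0,"ry":0,"rz":0,"hand":1},{"dx":0,"dy":0,"dz":6.5,"rx":0,"ry":0,"rz":0,"hand":1},{"dx":0,"dy":0,"dz":5,"rx":0,"ry":0,"rz":0,"hand":1}]' 40
python3 fit.py
```

```text
clock: 15.3
position: [0.4827, 0.2197, 0.1053]
tool_rot: [3.141, -0.0, 1.413]
force: [5.7, 2.2, 2.6]
grip_width: 0.0105
moved -0.1 13.4 tilt 0.061 radius 220.2 F [5.7 2.2 2.6]
```

```bash
python3 -m inch '[{"dx":0,"dy":0.4,"dz":3,"rx":0,"ry":0,"rz":0,"hand":1},{"dx":0,"dy":0,"dz":3,"rx":0,"ry":0,"rz":0,"hand":1},{"dx":0,"dy":0,"dz":3,"rx":0,"ry":0,"rz":0,"hand":1},{"dx":0,"dy":0,"dz":2,"rx":0,"ry":0,"rz":0,"hand":1},{"dx":0,"dy":0,"dz":1,"rx":0,"ry":0,"rz":0,"hand":1},{"dx":0,"dy":0,"dz":0,"rx":0,"ry":0,"rz":0,"hand":1}]' 40
python3 fit.py
```

```text
clock: 15.9
position: [0.483, 0.2201, 0.0957]
tool_rot: [3.141, -0.002, 1.413]
force: [-9.7, -0.4, 51.4]
grip_width: 0.0104
moved 0.1 3.8 tilt 0.017 radius 220.0 F [-9.7 -0.4 51.4]
```

```bash
python3 -m inch '[{"dx":0,"dy":0,"dz":-1.5,"rx":0,"ry":0,"rz":0,"hand":1},{"dx":0,"dy":0,"dz":0,"rx":0,"ry":0,"rz":0,"hand":1}]' 40
python3 fit.py; python3 look.py 8 >/dev/null; python3 - <<'E'
from h import *
for n in("top","scene"):
  for k in('0','8f'):
    im=cv2.imread(f'pics/{n}{k}.png'); hsv=cv2.cvtColor(im,cv2.COLOR_BGR2HSV)
    red=((hsv[...,0]<8)|(hsv[...,0]>172))&(hsv[...,1]>150)&(hsv[...,2]>60)
    red[:170 if n=='scene' else 230]=0
    ys,xs=np.nonzero(red); 
    print(n,k,len(xs),'left end rows',ys[xs<=xs.min()+3].mean(),xs.min(),'right',ys[xs>=xs.max()-3].mean(),xs.max())
E
```

```text
clock: 16.1
position: [0.483, 0.2201, 0.0961]
tool_rot: [3.141, -0.001, 1.413]
force: [-2.6, 2.6, 24.2]
grip_width: 0.0101
moved 0.1 4.2 tilt 0.019 radius 220.0 F [-2.6  2.6 24.2]
top 0 200 left end rows 257.6470588235294 107 right 264.25 149
top 8f 71 left end rows 262.05882352941177 134 right 264.25 149
scene 0 151 left end rows 183.83333333333334 382 right 196.4 424
scene 8f 97 left end rows 184.0 382 right 196.33333333333334 423
```

View pics/s8.png

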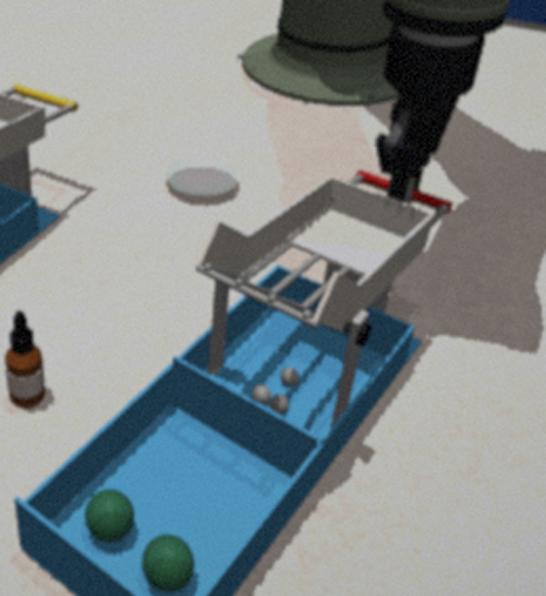

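The handle is back at its original pixels: row 184.0 against 183.8 at the start, and columns 382–424. I'll release now.

```bash
python3 -m inch '[{"dx":0,"dy":0,"dz":0,"rx":0,"ry":0,"rz":0,"hand":0.4},{"dx":0,"dy":0,"dz":0,"rx":0,"ry":0,"rz":0,"hand":0},{"dx":0,"dy":0,"dz":0,"rx":0,"ry":0,"rz":0,"hand":0},{"dx":0,"dy":0,"dz":0,"rx":0,"ry":0,"rz":0,"hand":0}]' 40
python3 -c "
from h import *
to(.4835,.2201,.09)"
```

```text
clock: 16.8
position: [0.4824, 0.2195, 0.095]
tool_rot: [-3.141, 0.001, 1.413]
force: [0.2, -0.3, 0.3]
grip_width: 0.0427
clock 16.8 pos [0.4824 0.2195 0.095 ] rpy [-3.1409e+00  7.0000e-04  1.4126e+00] F [ 0.2 -0.3  0.3] w 0.0427
mm dxyz [0.8 1.  5. ]
```

```bash
python3 -m inch '[{"dx":0,"dy":1,"dz":-8,"rx":0,"ry":0,"rz":0,"hand":0},{"dx":0,"dy":0,"dz":-15,"rx":0,"ry":0,"rz":0,"hand":0},{"dx":0,"dy":0,"dz":-25,"rx":0,"ry":0,"rz":0,"hand":0},{"dx":0,"dy":0,"dz":-35,"rx":0,"ry":0,"rz":0,"hand":0},{"dx":0,"dy":-10,"dz":-35,"rx":0,"ry":0,"rz":0,"hand":0},{"dx":15,"dy":-30,"dz":-10,"rx":0,"ry":0,"rz":0,"hand":0},{"dx":15,"dy":-30,"dz":0,"rx":0,"ry":0,"rz":0,"hand":0},{"dx":0,"dy":0,"dz":0,"rx":0,"ry":0,"rz":0,"hand":0},{"dx":0,"dy":0,"dz":0,"rx":0,"ry":0,"rz":0,"hand":0}]' 40
python3 look.py 9; python3 - <<'E'
from h import *
for n in("top","scene"):
  for k in('0','9f'):
    im=cv2.imread(f'pics/{n}{k}.png'); hsv=cv2.cvtColor(im,cv2.COLOR_BGR2HSV)
    red=((hsv[...,0]<8)|(hsv[...,0]>172))&(hsv[...,1]>150)&(hsv[...,2]>60)
    red[:170 if n=='scene' else 230]=0
    ys,xs=np.nonzero(red)
    print(n,k,len(xs),'left',ys[xs<=xs.min()+3].mean(),xs.min(),'right',ys[xs>=xs.max()-3].mean(),xs.max())
a=cv2.imread('pics/scene0.png').astype(int);b=cv2.imread('pics/scene9f.png').astype(int)
print('spare diff',np.abs(a-b)[130:320,50:230].mean(),np.abs(a-b)[130:200,120:250].max())
E
```

```text
clock: 17.7
position: [0.4191, 0.2606, 0.2239]
tool_rot: [3.141, -0.001, 1.414]
force: [0.6, -1.5, -0.3]
grip_width: 0.0429
scene small0_center 0.47 [287.  334.2] stand frame [ 0.009 -0.005  0.021]
scene large0_center 0.7 [347.3 264. ] stand frame [ 0.187 -0.017  0.034]
top small0_center 0.53 [168.9 159.3] stand frame [ 0.001 -0.009  0.019]
top large0_center 0.43 [ 94.4 179.2] stand frame [ 0.184 -0.025  0.037]
top 0 200 left 257.6470588235294 107 right 264.25 149
top 9f 200 left 257.6470588235294 107 right 264.25 149
scene 0 151 left 183.83333333333334 382 right 196.4 424
scene 9f 150 left 184.0 382 right 196.0 423
spare diff 2.4640058479532163 19
```

View pics/s9.png

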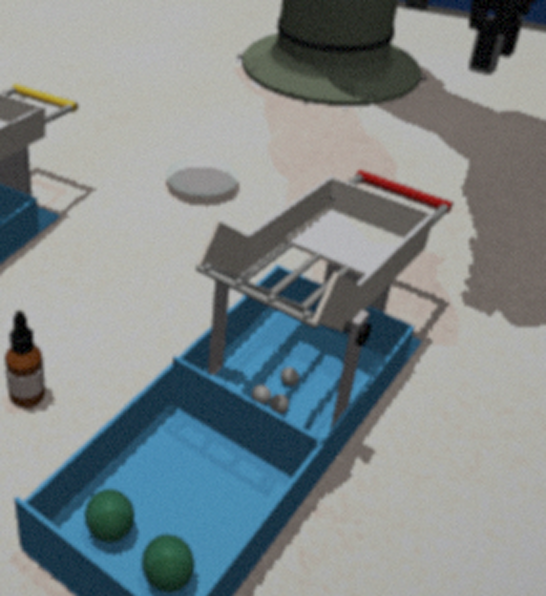

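View pics/t9.png

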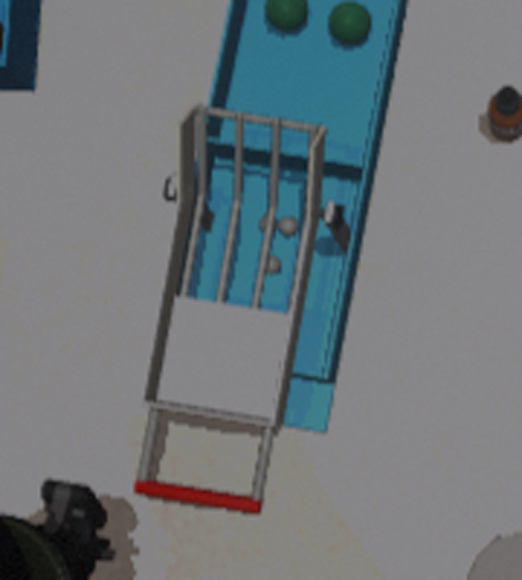

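The red handle is back at its start pixels in both views. The three balls are in the near bay, both marbles are in the far bay, and the gripper is clear.

```bash
python3 -c "
from h import *
print(bot.job_done())"
```

```text
the job is handed in; nothing more can be done
None
```

The job is done and handed in at about 18 s. I gripped the red bar and raised the sieve to a tilt of about 0.28; all three steel balls fell into the near bay while both marbles stayed at the bend. I then tipped it slowly to about 0.91, where both marbles rolled off into the far bay. Finally I lowered it to its rest, let go and backed away.

**Last checks:**
- **Balls and marbles:** both cameras show three balls in the near bay, two marbles in the far bay, and an empty sieve.
- **Red handle:** it is back at its starting pixels, within 1 px in both views.
- **Yellow-handled sieve:** it looks unchanged in the scene camera.
- **Robot:** the gripper is clear of everything and reads about zero force.

**What disagreed:**
- **Slip:** the bar slipped about 4 mm along the finger pads. Because of this, the arm's own position read a tilt of about 0.02 when the sieve was already seated.
- **Seating force:** the wrist force briefly reached 51 N upward, under the 120 N limit. I eased it to about 24 N before letting go.
- **Ball detection:** the networks only reported some of the balls and marbles at the end, so those counts come from the pictures.

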